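# Sort spices and hot-drink supplies into their trays

### The arm

A 6-joint arm with a two-finger parallel gripper is mounted at the origin on a cart in front of the work surface, level with it; the furniture and walls round the work are solid. World frame = base frame: x ahead of the robot, y to its left, z up, the work surface at z = 0. Lengths are in m, angles in rad, forces in N, time in s.
With the tool pointing down it reaches from about 0.25 to 0.775 m from the base axis. Payload 8.9 kg.
Tool frame: the origin (TCP) lies at the very end of the fingers, on their centre line; the grasp point (between the pads) lies ctrl.tcp_to_grasp behind it (ctrl.tcp_to_grasp is the distance from the TCP to the grasp point, in m); z points along the fingers, y is the line along which they close (so a half turn about z gives the same grasp; the last joint's range is limited). The gripper opens to 85 mm and grips with 20 to 120 N. Pads are 22 mm wide; open, the fingers measure 114 mm over their backs; the gripper's body (76 mm by 85 mm) begins 54 mm behind the grasp point. The pads swing forward as they close: fully open they stand 13 mm farther back than shut.
Start: joints at [-1.333, 0.291, -0.153, 1.127, 0, 1.431], TCP at [0.193, -0.488, 0.231] pointing down, gripper open.
Joint ranges: [-2.52, 2.52], [-0.91, 1.74], [-1.3, 1.37], [-1.96, 2.02], [-1.52, 1.47], [-3.14, 3.14]. Speed limits (rad/s): [2.22, 2.22, 2.79, 3.14, 3.14, 3.14].

### API

Orientations are given as [roll, pitch, yaw] about the fixed x, y, z axes, in that order (R = Rz(yaw) Ry(pitch) Rx(roll)).
In Python, from rig import ctrl gives the robot as it stands. The module is installed in compiled form; this text tells all that it offers.
- The arm moves only by the tool move_arm, never from a script. Its arguments are lists of equal length, an entry for each row: "gripper": the closure, from 0 (fully open) to 1 (shut); "xyz": the shift along the tool's x, y, z in m, a list of three; "yaw": the turn about the tool's z in degrees. In form: {"gripper": [gripper, ...], "xyz": [[tx, ty, tz], ...], "yaw": [yaw, ...]}. A call has 1 to 8 rows; each row shifts and turns the commanded pose from where the row before left it, along the tool's axes as they then stand; what a row does not reach is not made up. A row lasts 1/12 s, in which the tool goes at most 41.7 mm and 7.16 degrees, less where a joint would pass 70% of its speed; a pose out of reach is approached as far as the arm can. A call with a gripper value outside its range is refused whole. The fingers move at their own pace and stop on an object; "newtons" is the grip in N (left out, the last holds). Time passes only in rows, so rows that do not move let the fingers close. It gives the time, the measured TCP pose, the force, the opening and the grip force at its end, in the units of the state.
- ctrl.get_obs(): the state, without advancing time (a new reading comes with each control period).
- ctrl.grab_frame(name): name is "side" or "top"; returns a dict with "frame" (420x560x3 uint8, red, green, blue), "mtx" (3x3 intrinsics, pixels), "R" (3x3) and "t" (3): a world point X has camera coordinates R X + t. Camera axes: x right, y down, z forward; pixel columns grow to the right and rows downward; lengths in m; the calibration is good to about 2 mm. A picture is of the moment at which its call begins. There is no depth.
- ctrl.job_done(): hands the job in; it is judged then, once.
The state is a dict: "t": time; "qpos": joint angles; "joint_velocities": joint speeds; "tau": joint torques, N m; "eef_pos": TCP position; "eef_rot": TCP orientation; "wrist_force": force on the tool from outside, world axes, zero at the start; "ft_torque": the same for the moment, N m; "width": finger opening in m; "grip_force": force on a finger pad.
Only numpy, scipy, OpenCV 4.12 (cv2) and the standard library are available. Lean on these libraries where they do the work, as an engineer would, in place of code of your own. Each camera call takes 0.05 s, during which the arm holds its last target. There are 200 camera calls.

### The job

Tidy the cabinet top: stand the two spice jars in the smaller wooden tray and the coffee jar and the tea box in the larger one, one thing in each bay, upright and flat on the bay's floor. Set each down without dropping it, and leave the white cup and the little glass of toothpicks where they are.

Things in the scene. Friction and masses are not known exactly. Their poses are not given: they have to be found in the camera images.
- spice_1_center (a point): spice jar with a black screw cap, upright: round, 45 mm across, 105 mm tall (cap the top 20 mm); the point is on its axis, half-way up (52 mm above its foot), z is up its axis
- spice_2_center (a point): spice jar with a green screw cap, upright: round, 46 mm across, 106 mm tall (cap the top 20 mm); the point is on its axis, half-way up (53 mm above its foot), z is up its axis
- coffee_center (a point): coffee jar, the squat wide clear jar with dark contents and a dark lid, upright: round, 59 mm across, 95 mm tall (lid the top 11 mm); the point is on its axis, half-way up (47 mm above its foot), z is up its axis
- tea_center (a point): tea box, a small dark upright carton: 60 mm along its x, 67 mm along its y, 76 mm tall (the solid part 73 mm); the point is its centre, 38 mm above its foot; z is up
- spice_tray_bay_left (a point): centre of the inner floor of the left bay (seen from the robot) of the fixed wooden spice tray: an open tray 72 x 139 x 30 mm (the long side runs along its y), walls, divider and floor 5 mm thick, split by a divider into two equal square bays 62 x 62 mm inside, side by side along y; the smaller of the two trays, with the smaller bays. The point lies 5 mm above the work surface; x, y are along the bay's walls
- spice_tray_bay_right (a point): centre of the inner floor of the right bay (seen from the robot) of the fixed wooden spice tray: an open tray 72 x 139 x 30 mm (the long side runs along its y), walls, divider and floor 5 mm thick, split by a divider into two equal square bays 62 x 62 mm inside, side by side along y; the smaller of the two trays, with the smaller bays. The point lies 5 mm above the work surface; x, y are along the bay's walls
- drinks_tray_bay_left (a point): centre of the inner floor of the left bay (seen from the robot) of the fixed wooden drinks tray: an open tray 94 x 183 x 30 mm (the long side runs along its y), walls, divider and floor 5 mm thick, split by a divider into two equal square bays 84 x 84 mm inside, side by side along y; the larger of the two trays, with the larger bays. The point lies 5 mm above the work surface; x, y are along the bay's walls
- drinks_tray_bay_right (a point): centre of the inner floor of the right bay (seen from the robot) of the fixed wooden drinks tray: an open tray 94 x 183 x 30 mm (the long side runs along its y), walls, divider and floor 5 mm thick, split by a divider into two equal square bays 84 x 84 mm inside, side by side along y; the larger of the two trays, with the larger bays. The point lies 5 mm above the work surface; x, y are along the bay's walls
- cup_center (a point): white cup standing upside down among the things (loose, to be left alone): 59 x 83 mm with its handle, 52 mm tall; the point is its centre, 26 mm up
- toothpicks_center (a point): little glass of toothpicks standing between the trays (loose, to be left alone): 37 mm across, 68 mm tall; the point is its centre, 34 mm up

How it is judged:
By the outcome, as a careful person would: the job done as asked, in the order asked, and still so for the second after the job is handed in, with the robot touching nothing.
It also fails if it takes over 106 s, if anything falls off the work surface, if the arm or the gripper's body presses on something with over 40 N, if the wrist force passes 120 N, or if a joint passes its speed limit or range.

## Working session

There is one attempt and no reset: what is moved stays moved. The work goes in short steps, Python scripts to look and compute and a tool call to move; the robot and the scene stay as the last step left them, time stands still between calls to the robot, and variables do not carry over. Pictures are saved under pics/ and viewed, at most 14 in all, crops included, and the job is handed in when it is done.

Besides the shell and the picture viewer there is one more tool, called after "Call:" as a command line: name --pt "numbers of a row" for each row, then --argument value for the rest. move_arm: Moves the arm, as the interface text tells. Its arguments: {"type":"object","properties":{"gripper":{"type":"array","items":{"type":"number"}},"xyz":{"type":"array","items":{"type":"array","items":{"type":"number"}}},"yaw":{"type":"array","items":{"type":"number"}},"newtons":{"type":"number"}},"required":["gripper","xyz","yaw"]}

```bash
mkdir -p pics
python3 - <<'E'
from rig import ctrl
import cv2,numpy as np
for n in("side","top"):
    f=ctrl.grab_frame(n); cv2.imwrite(f"pics/{n}0.png",cv2.resize(f["frame"][:,:,::-1],(784,588),interpolation=cv2.INTER_CUBIC))
    print(n,f["mtx"].tolist(),f["R"].round(4).tolist(),f["t"].round(4).tolist(),(-f["R"].T@f["t"]).round(3))
o=ctrl.get_obs();print(o,ctrl.tcp_to_grasp)
E
```

```text
side [[391.28747995115083, 0.0, 284.3072722794204], [0.0, 391.28747995115083, 203.68042313304653], [0.0, 0.0, 1.0]] [[-0.9996, -0.0245, -0.0145], [-0.0046, 0.6432, -0.7657], [0.0281, -0.7653, -0.643]] [0.5435, 0.0281, 1.1261] [0.512 0.857 0.754]
top [[382.6546085811103, 0.0, 279.5728522230542], [0.0, 382.6546085811103, 204.453994878918], [0.0, 0.0, 1.0]] [[0.0006, -0.9996, -0.0274], [-0.9909, 0.0031, -0.1348], [0.1349, 0.0273, -0.9905]] [0.0508, 0.5258, 0.8795] [0.402 0.025 0.943]
{'t': 0.1, 'qpos': array([-1.33327527e+00,  2.91234360e-01, -1.54039634e-01,  1.12669391e+00,
       -5.29912198e-07,  1.43151324e+00]), 'joint_velocities': array([-0.00035045, -0.0031982 ,  0.00102641, -0.00037433, -0.00062748,
        0.00040649]), 'tau': array([ 1.10364901e-03, -5.37978566e+01,  3.31918502e+01,  9.28550551e-03,
       -1.91304280e-04, -2.72518605e-06]), 'eef_pos': array([ 0.19309414, -0.48778568,  0.2307885 ]), 'eef_rot': array([-3.14043235e+00, -1.62128418e-04,  3.76804049e-01]), 'wrist_force': array([ 0.58425711, -0.18871737,  0.38112769]), 'ft_torque': array([-0.00869792,  0.05425105,  0.01374656]), 'grip_force': 0.0, 'width': 0.0855156971028707} 0.0187
```

View pics/side0.png

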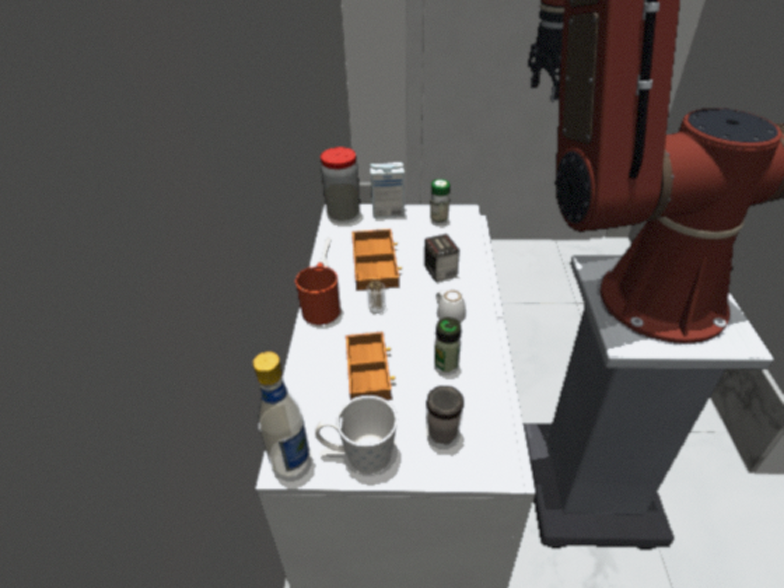

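View pics/top0.png

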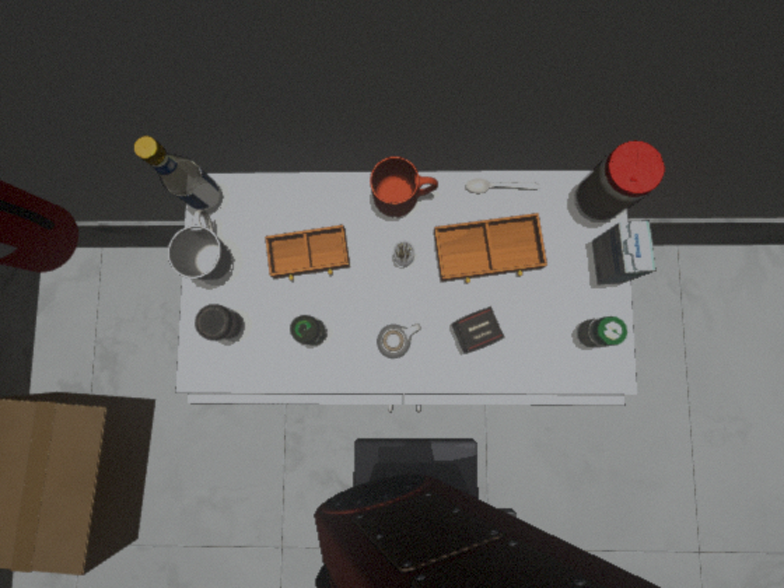

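The top view shows the large tray at (490,247), the small tray at (307,252), toothpicks at (402,254), cup at (393,340), tea at (477,330), and jars at (215,323), (307,330) and (610,332). I'll zoom in to tell the jars apart and to get exact edges.

```bash
cat > h.py <<'E'
import numpy as np,cv2
from rig import ctrl
def grab(n): return ctrl.grab_frame(n)
def ray(f,u,v,z):
    "native pixel + height -> world xy"
    d=f["R"].T@np.linalg.solve(f["mtx"],[u,v,1.]); c=-f["R"].T@f["t"]
    return (c+d*(z-c[2])/d[2])[:2]
def proj(f,P):
    p=(f["R"]@np.atleast_2d(P).T).T+f["t"]; p=p@f["mtx"].T; return p[:,:2]/p[:,2:]
def crop(f,u0,v0,w,h,s,name):
    im=f["frame"][v0:v0+h,u0:u0+w,::-1]
    cv2.imwrite(f"pics/{name}.png",cv2.resize(im,None,fx=s,fy=s,interpolation=cv2.INTER_CUBIC))
E
python3 - <<'E'
from h import *
f=grab("top"); crop(f,120,145,200,135,4,"t1a"); crop(f,260,145,200,135,4,"t1b")
f=grab("side"); crop(f,230,120,130,210,2.8,"s1")
E
```

```text
(no output)
```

View pics/t1a.png

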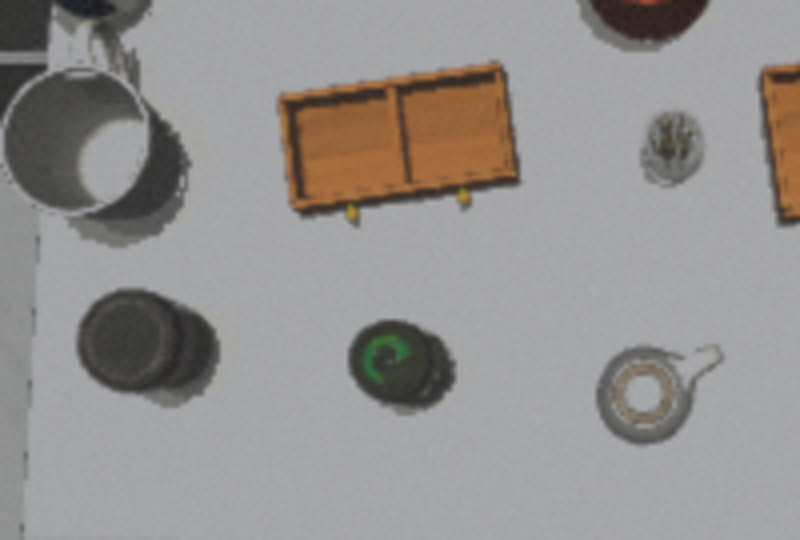

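View pics/t1b.png

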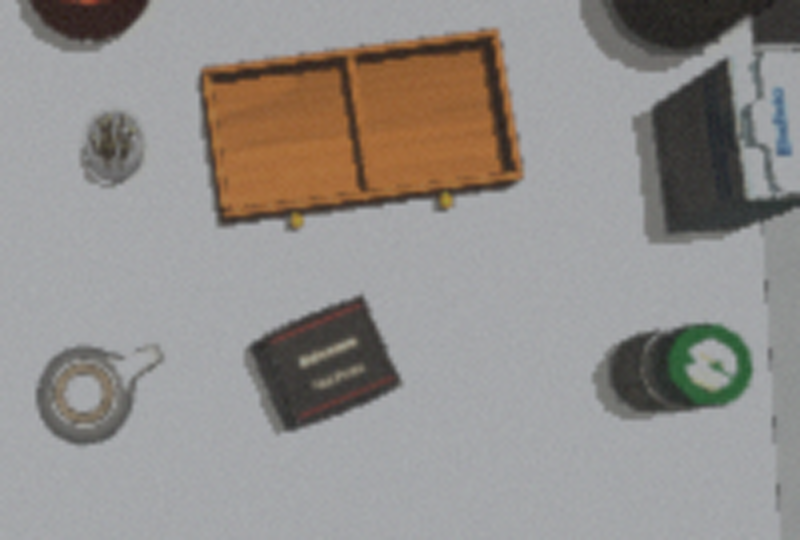

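View pics/s1.png

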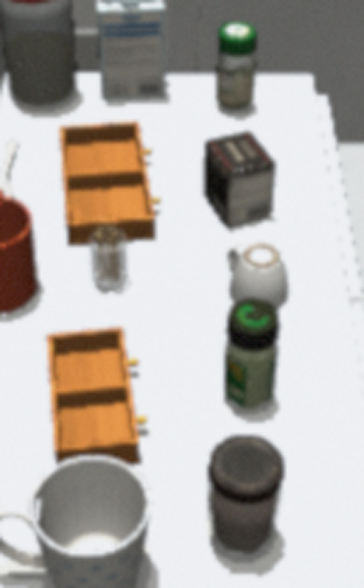

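The crops identify the jars: spice_1 (black cap with a green swirl) is at t1a (390,358), coffee at t1a (128,340), spice_2 (green cap) at t1b (711,364) and the tea top at about t1b (333,363). I'll turn these into positions and check them by drawing them on the side view.

```bash
cat > est.py <<'E'
from h import *
f=grab("top"); s=grab("side")
N=lambda o,p:((p[0]+.5)/4-.5+o,(p[1]+.5)/4-.5+145)
def P(o,p,z): return ray(f,*N(o,p),z)
def rect(o,pts,z,a,b):
    "pts image TL,TR,BR,BL ; a along x, b along y; rigid fit"
    W=np.array([P(o,p,z) for p in pts]); M=np.array([[a,b],[a,-b],[-a,-b],[-a,b]])/2
    c=W.mean(0); H=M.T@(W-c); th=np.arctan2(H[0,1]-H[1,0],H[0,0]+H[1,1])
    R=np.array([[np.cos(th),-np.sin(th)],[np.sin(th),np.cos(th)]])
    print("  resid mm",((M@R.T+c-W)*1e3).round(1).tolist()); return c,th,R,M@R.T+c
E={}
E["coffee"]=P(120,(128,340),.095);E["s1"]=P(120,(390,358),.105);E["s2"]=P(260,(711,364),.106)
E["cup"]=P(120,(645,394),.052);E["tooth"]=P(120,(674,138),.068)
for k,v in E.items(): print(k,v.round(4))
T={}
for k,o,pts,z,a,b in[("tea",260,[(268,343),(362,297),(400,380),(297,428)],.076,.060,.067),
 ("spice",120,[(280,97),(500,65),(519,183),(297,213)],.03,.072,.139),("drinks",260,[(203,70),(497,32),(522,178),(221,220)],.03,.094,.183)]:
    T[k]=rect(o,pts,z,a,b);c,th,R,_=T[k];print(k,c.round(4),np.degrees(th).round(1))
    if k!="tea":
        for n,q in(("L",1),("R",-1)): print("  bay",n,(c+R@[0,q*b/4-q*.00125]).round(4))
imgs=[]
for F in(f,s):
    im=cv2.resize(F["frame"][:,:,::-1],None,fx=3,fy=3,interpolation=cv2.INTER_CUBIC)
    def poly(X,col): cv2.polylines(im,[np.round((proj(F,X)+.5)*3-.5).astype(int)],True,col,1)
    t=np.linspace(0,2*np.pi,40)
    for k,r,h in(("coffee",.0295,.095),("s1",.0225,.105),("s2",.023,.106),("tooth",.0185,.068),("cup",.0295,.0)):
        for z in(0,h): poly(np.c_[E[k][0]+r*np.cos(t),E[k][1]+r*np.sin(t),0*t+z],(255,255,0))
    for k,h in(("tea",.076),("spice",.03),("drinks",.03)):
        for z in(0,h): poly(np.c_[T[k][3],np.full(4,z)],(255,0,255))
    imgs.append(im)
cv2.imwrite("pics/ovt.png",cv2.resize(imgs[0][430:840,370:1400],(800,318)))
cv2.imwrite("pics/ovs.png",cv2.resize(imgs[1][360:990,690:1080],(371,600)))
o=cv2.resize(imgs[1][360:990,690:1080],(371,600));t=cv2.resize(imgs[0][430:840,370:1400],(800,318))
E
python3 est.py
```

```text
coffee [0.4619 0.335 ]
s1 [0.4511 0.1855]
s2 [ 0.4474 -0.293 ]
cup [0.4332 0.0466]
tooth [0.581  0.0293]
  resid mm [[3.6, 7.0], [4.2, -1.0], [-4.0, -4.7], [-3.8, -1.3]]
tea [ 0.4504 -0.093 ] 23.3
  resid mm [[-1.1, 0.0], [-0.4, -2.3], [1.8, -0.1], [-0.3, 2.4]]
spice [0.5889 0.1975] 8.3
  bay L [0.5841 0.2306]
  bay R [0.5937 0.1643]
  resid mm [[0.5, 1.9], [1.3, -0.6], [-1.6, -1.0], [-0.2, -0.3]]
drinks [ 0.5964 -0.1198] 7.4
  bay L [ 0.5907 -0.0756]
  bay R [ 0.6021 -0.1639]
```

View pics/ovs.png

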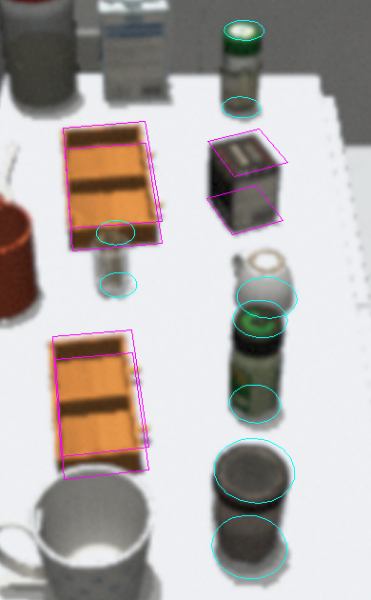

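View pics/ovt.png

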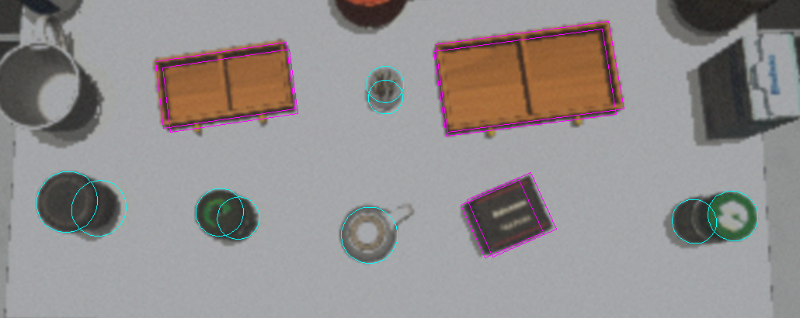

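The side overlay agrees with the top view to about 3 mm, with the objects roughly 1–2 mm farther in +x than the top view gives. That is enough to start moving. Next is a planner that prints rows in the tool axes.

```bash
cat > plan.py <<'E'
import sys,numpy as np
from rig import ctrl
def plan(*wps):
    "waypoints x,y,z,psi_deg from the measured pose; prints rows in tool axes (mm, deg)"
    o=ctrl.get_obs(); p=np.array(o["eef_pos"]); psi=np.degrees(o["eef_rot"][2])
    print("now",p.round(4),round(psi,1),"w",round(o["width"],4))
    for w in wps:
        d=np.array(w[:3])-p; dy=w[3]-psi; n=int(max(1,np.ceil(np.linalg.norm(d)/.038),np.ceil(abs(dy)/6.6)))
        for i in range(n):
            a=np.radians(psi); e=(np.array(w[:3])-p)/(n-i); k=(w[3]-psi)/(n-i)
            t=np.round([e[0]*np.cos(a)+e[1]*np.sin(a),e[0]*np.sin(a)-e[1]*np.cos(a),-e[2]],3); y=-round(k,1)
            print(t.tolist(),y)
            p=p+[t[0]*np.cos(a)+t[1]*np.sin(a),t[0]*np.sin(a)-t[1]*np.cos(a),-t[2]]; psi-=y
        print("--",p.round(4),round(psi,1))
if __name__=="__main__": plan(*[tuple(map(float,a.split(","))) for a in sys.argv[1:]])
E
python3 plan.py .448,-.293,.18,98 .448,-.293,.047,98
```

```text
now [ 0.1932 -0.4881  0.2311] 21.6 w 0.0857
[0.026, -0.007, 0.004] -6.4
[0.026, -0.004, 0.004] -6.4
[0.027, -0.001, 0.004] -6.4
[0.027, 0.001, 0.004] -6.4
[0.026, 0.004, 0.004] -6.4
[0.026, 0.007, 0.004] -6.3
[0.025, 0.01, 0.005] -6.4
[0.023, 0.013, 0.004] -6.3
[0.022, 0.016, 0.005] -6.4
[0.02, 0.018, 0.004] -6.3
[0.018, 0.02, 0.005] -6.4
[0.015, 0.021, 0.004] -6.3
-- [ 0.448  -0.2934  0.1801] 98.0
[0.0, 0.0, 0.033] -0.0
[0.0, 0.0, 0.033] -0.0
[0.0, 0.0, 0.034] -0.0
[0.0, 0.0, 0.033] -0.0
-- [ 0.448  -0.2934  0.0471] 98.0
```

Call:
move_arm --gripper '[0, 0, 0, 0, 0, 0, 0, 0]' --pt "0.026 -0.007 0.004" --pt "0.026 -0.004 0.004" --pt "0.027 -0.001 0.004" --pt "0.027 0.001 0.004" --pt "0.026 0.004 0.004" --pt "0.026 0.007 0.004" --pt "0.025 0.01 0.005" --pt "0.023 0.013 0.004" --yaw '[-6.4, -6.4, -6.4, -6.4, -6.4, -6.3, -6.4, -6.3]' --newtons 35

```text
t: 0.97
eef_pos: [0.3635, -0.3568, 0.198]
eef_rot: [-3.142, -0.0, 1.272]
wrist_force: [0.4, 0.2, -0.2]
width: 0.0853
grip_force: 0.0
```

Call:
move_arm --gripper '[0, 0, 0, 0, 0, 0]' --pt "0.022 0.016 0.005" --pt "0.02 0.018 0.004" --pt "0.018 0.02 0.005" --pt "0.015 0.021 0.004" --pt "0 0 0" --pt "0 0 0" --yaw '[-6.4, -6.3, -6.4, -6.3, 0, 0]'

```text
t: 1.47
eef_pos: [0.4486, -0.2926, 0.1799]
eef_rot: [-3.141, -0.0, 1.712]
wrist_force: [-0.0, -0.0, 0.2]
width: 0.0853
grip_force: 0.0
```

```bash
python3 plan.py .448,-.293,.105,98
python3 - <<'E'
from h import *
a=grab("top");b=grab("side")
A=cv2.resize(a["frame"][190:290,370:490,::-1],None,fx=4,fy=4,interpolation=cv2.INTER_CUBIC)
B=cv2.resize(b["frame"][60:180,270:370,::-1],None,fx=3.33,fy=3.33,interpolation=cv2.INTER_CUBIC)[:400,:310]
cv2.imwrite("pics/g1.png",np.hstack([A[:400],B[:399] if B.shape[0]<400 else B]) if B.shape[0]>=400 else np.hstack([A[:B.shape[0]],B]))
E
```

```text
now [ 0.4486 -0.2926  0.1799] 98.1 w 0.0853
[-0.0, -0.0, 0.037] 0.0
[-0.0, -0.001, 0.038] 0.1
-- [ 0.4476 -0.2927  0.1049] 98.0
```

View pics/g1.png

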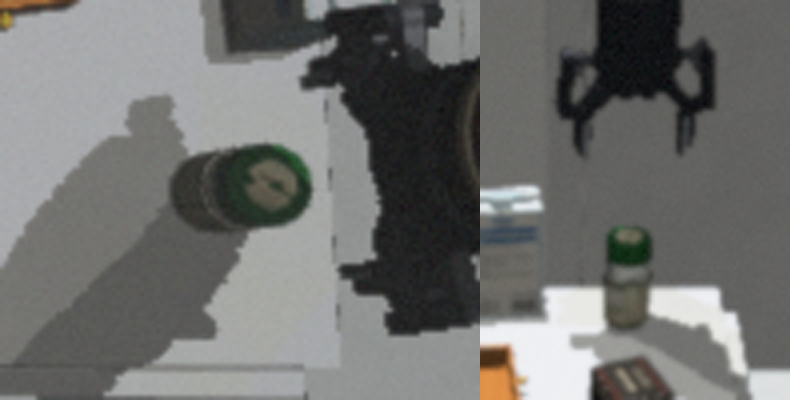

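The side view shows the finger midpoint at (632,130) and the jar at (629,245), so they are aligned in x. I'll descend and close.

Call:
move_arm --gripper '[0, 0, 0, 0, 0]' --pt "0 0 0.033" --pt "0 0 0.033" --pt "0 0 0.034" --pt "0 0 0.033" --pt "0 0 0" --yaw '[0, 0, 0, 0, 0]'

```text
t: 1.98
eef_pos: [0.444, -0.2917, 0.0425]
eef_rot: [-3.136, -0.006, 1.707]
wrist_force: [-1.2, 1.9, -0.1]
width: 0.0855
grip_force: 0.0
```

Call:
move_arm --gripper '[1, 1, 1, 1, 1, 1, 1, 1]' --pt "0 0 0" --pt "0 0 0" --pt "0 0 0" --pt "0 0 0" --pt "0 0 0" --pt "0 0 0" --pt "0 0 0" --pt "0 0 0" --yaw '[0, 0, 0, 0, 0, 0, 0, 0]'

```text
t: 2.65
eef_pos: [0.4491, -0.2949, 0.0497]
eef_rot: [3.139, 0.003, 1.71]
wrist_force: [-1.5, -0.8, 7.0]
width: 0.0445
grip_force: 34.2
```

Call:
move_arm --gripper '[1, 1, 1, 1, 1, 1]' --pt "0 0 -0.02" --pt "0 0 -0.035" --pt "0 0 -0.035" --pt "0 0 -0.035" --pt "0 0 0" --pt "0 0 0" --yaw '[0, 0, 0, 0, 0, 0]'

```text
t: 3.15
eef_pos: [0.4495, -0.2949, 0.1757]
eef_rot: [3.137, 0.005, 1.71]
wrist_force: [0.1, -0.4, -1.5]
width: 0.0444
grip_force: 35.3
```

```bash
python3 plan.py .595,.164,.18,98 .595,.164,.07,98
python3 - <<'E'
from h import *
o=ctrl.get_obs();print(o["wrist_force"],o["grip_force"])
b=grab("side")
cv2.imwrite("pics/g2.png",cv2.resize(b["frame"][40:190,270:370,::-1],None,fx=3,fy=3,interpolation=cv2.INTER_CUBIC))
E
```

```text
now [ 0.4495 -0.2949  0.1757] 98.0 w 0.0444
[0.033, 0.016, -0.0] -0.0
[0.033, 0.016, -0.0] -0.0
[0.033, 0.016, -0.0] -0.0
[0.034, 0.016, -0.0] -0.0
[0.033, 0.016, -0.0] -0.0
[0.034, 0.016, -0.001] -0.0
[0.033, 0.016, -0.0] -0.0
[0.034, 0.016, -0.001] -0.0
[0.033, 0.016, -0.0] -0.0
[0.034, 0.016, -0.001] -0.0
[0.033, 0.016, -0.0] -0.0
[0.034, 0.016, -0.001] -0.0
[0.033, 0.016, -0.0] -0.0
-- [0.5952 0.1638 0.1797] 98.0
[0.0, -0.0, 0.037] -0.0
[0.0, -0.0, 0.036] -0.0
[0.0, -0.0, 0.037] -0.0
-- [0.5952 0.1638 0.0697] 98.0
[ 0.08082238 -0.35403385 -1.45679805] 35.34458028414292
```

View pics/g2.png

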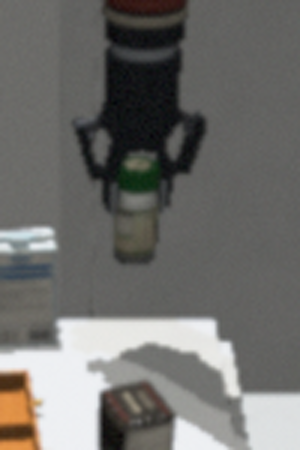

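The jar is held upright (weight 1.5 N). Carrying it to the right spice bay.

Call:
move_arm --gripper '[1, 1, 1, 1, 1, 1, 1, 1]' --pt "0.033 0.016 0" --pt "0.033 0.016 0" --pt "0.033 0.016 0" --pt "0.034 0.016 0" --pt "0.033 0.016 0" --pt "0.034 0.016 0" --pt "0.033 0.016 0" --pt "0.034 0.016 0" --yaw '[0, 0, 0, 0, 0, 0, 0, 0]'

```text
t: 3.87
eef_pos: [0.5371, -0.0095, 0.1713]
eef_rot: [-3.14, -0.0, 1.71]
wrist_force: [0.7, -0.5, -1.6]
width: 0.0446
grip_force: 35.3
```

Call:
move_arm --gripper '[1, 1, 1, 1, 1, 1, 1]' --pt "0.033 0.016 0" --pt "0.034 0.016 0" --pt "0.033 0.016 0" --pt "0.034 0.016 0" --pt "0.033 0.016 0" --pt "0 0 0" --pt "0 0 0" --yaw '[0, 0, 0, 0, 0, 0, 0]'

```text
t: 4.45
eef_pos: [0.5929, 0.1669, 0.1707]
eef_rot: [-3.139, 0.0, 1.713]
wrist_force: [-0.9, -0.7, -0.8]
width: 0.0447
grip_force: 35.3
```

```bash
python3 plan.py .595,.164,.18,98 .595,.164,.065,98
python3 - <<'E'
from h import *
o=ctrl.get_obs();print(o["wrist_force"],o["grip_force"])
a=grab("top");b=grab("side")
A=cv2.resize(a["frame"][140:260,170:310,::-1],None,fx=3,fy=3,interpolation=cv2.INTER_CUBIC)
B=cv2.resize(b["frame"][140:300,225:345,::-1],None,fx=3,fy=3,interpolation=cv2.INTER_CUBIC)
cv2.imwrite("pics/g3.png",np.hstack([np.vstack([A,np.zeros((120,420,3),np.uint8)]),B]))
E
```

```text
now [0.5929 0.1669 0.1707] 98.2 w 0.0447
[-0.003, 0.002, -0.009] 0.2
-- [0.5953 0.1643 0.1797] 98.0
[-0.0, -0.0, 0.029] -0.0
[-0.0, -0.0, 0.029] -0.0
[-0.0, -0.0, 0.028] -0.0
[-0.0, -0.0, 0.029] -0.0
-- [0.5953 0.1643 0.0647] 98.0
[-0.87395871 -0.66456908 -0.75459258] 35.342045178176704
```

View pics/g3.png

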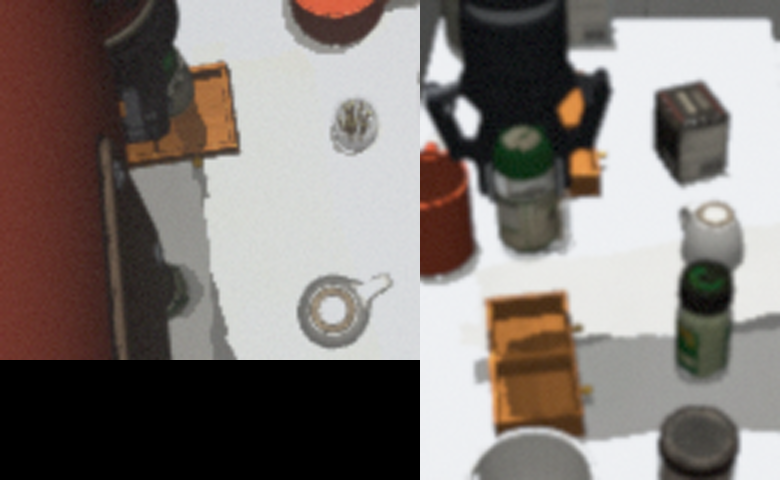

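Measured and expected poses agree. Lowering now with a 3 mm correction.

Call:
move_arm --gripper '[1, 1, 1, 1, 1, 1, 1]' --pt "-0.003 0.002 0.015" --pt "0 0 0.025" --pt "0 0 0.025" --pt "0 0 0.02" --pt "0 0 0.015" --pt "0 0 0.006" --pt "0 0 0" --yaw '[0, 0, 0, 0, 0, 0, 0]'

```text
t: 5.13
eef_pos: [0.5946, 0.1611, 0.0648]
eef_rot: [-3.138, 0.0, 1.709]
wrist_force: [-0.0, -0.1, -1.1]
width: 0.0445
grip_force: 35.4
```

Run:
```python
from h import *
o=ctrl.get_obs();print(o["eef_pos"],o["wrist_force"],o["grip_force"])
a=grab("top");b=grab("side")
A=cv2.resize(a["frame"][140:260,170:310,::-1],None,fx=3,fy=3,interpolation=cv2.INTER_CUBIC)
B=cv2.resize(b["frame"][180:300,225:345,::-1],None,fx=3,fy=3,interpolation=cv2.INTER_CUBIC)
cv2.imwrite("pics/g4.png",np.hstack([A,B]))
```

```text
[0.59464817 0.16105847 0.06482389] [-0.01538099 -0.07155955 -1.0780898 ] 35.35272338011282
```

View pics/g4.png

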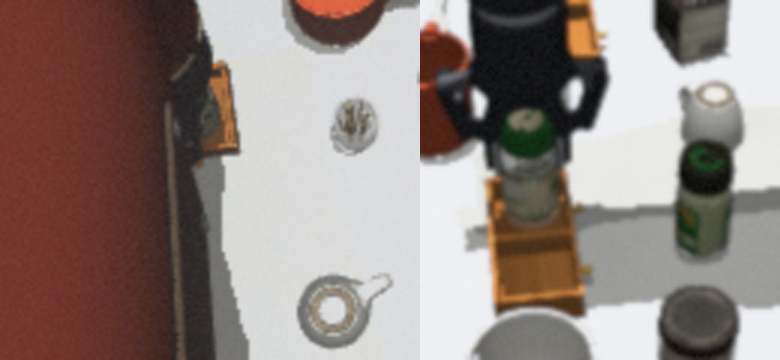

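The jar is inside the right bay at (530,190), clear of the walls and about 10 mm above the floor. Lowering slowly.

Call:
move_arm --gripper '[1, 1, 1, 1]' --pt "0 0 0.004" --pt "0 0 0.003" --pt "0 0 0.001" --pt "0 0 0" --yaw '[0, 0, 0, 0]'

```text
t: 5.57
eef_pos: [0.596, 0.1625, 0.0583]
eef_rot: [3.142, -0.0, 1.71]
wrist_force: [-1.0, -0.1, -0.7]
width: 0.045
grip_force: 35.4
```

Call:
move_arm --gripper '[1, 1, 1]' --pt "0 0 0.001" --pt "0 0 0.001" --pt "0 0 0" --yaw '[0, 0, 0]'

```text
t: 5.82
eef_pos: [0.596, 0.1625, 0.0562]
eef_rot: [-3.141, 0.0, 1.71]
wrist_force: [-0.6, -0.6, -1.4]
width: 0.0445
grip_force: 35.4
```

Call:
move_arm --gripper '[1, 1, 1]' --pt "0 0 0.001" --pt "0 0 0.001" --pt "0 0 0" --yaw '[0, 0, 0]'

```text
t: 6.07
eef_pos: [0.5962, 0.1626, 0.0547]
eef_rot: [3.141, -0.0, 1.71]
wrist_force: [-1.6, -0.3, 4.4]
width: 0.0442
grip_force: 35.8
```

Call:
move_arm --gripper '[1, 1, 1]' --pt "0 0 0.001" --pt "0 0 0.001" --pt "0 0 0" --yaw '[0, 0, 0]'

```text
t: 6.32
eef_pos: [0.5962, 0.1627, 0.0546]
eef_rot: [3.14, -0.0, 1.71]
wrist_force: [-9.1, -0.8, 24.5]
width: 0.0444
grip_force: 37.9
```

It touched the floor at z = 0.0547 as predicted. I'll ease the pressure, open and rise.

Call:
move_arm --gripper '[1, 1, 0, 0, 0, 0, 0, 0]' --pt "0 0 -0.002" --pt "0 0 0" --pt "0 0 0" --pt "0 0 0" --pt "0 0 0" --pt "0 0 0" --pt "0 0 0" --pt "0 0 0" --yaw '[0, 0, 0, 0, 0, 0, 0, 0]'

```text
t: 6.98
eef_pos: [0.596, 0.1624, 0.0541]
eef_rot: [-3.141, 0.0, 1.71]
wrist_force: [0.0, 0.2, -0.0]
width: 0.0851
grip_force: 0.0
```

Call:
move_arm --gripper '[0, 0, 0, 0, 0, 0]' --pt "0 0 -0.02" --pt "0 0 -0.035" --pt "0 0 -0.036" --pt "0 0 -0.036" --pt "0 0 0" --pt "0 0 0" --yaw '[0, 0, 0, 0, 0, 0]'

```text
t: 7.48
eef_pos: [0.5976, 0.1627, 0.1837]
eef_rot: [3.137, -0.0, 1.71]
wrist_force: [-0.1, 0.1, -0.9]
width: 0.0852
grip_force: 0.0
```

```bash
python3 plan.py .452,.185,.18,98
```

```text
now [0.5976 0.1627 0.1837] 98.0 w 0.0852
[0.011, -0.035, 0.001] -0.0
[0.01, -0.035, 0.001] -0.0
[0.011, -0.036, 0.001] -0.0
[0.01, -0.035, 0.001] -0.0
-- [0.4521 0.1847 0.1797] 98.0
```

Call:
move_arm --gripper '[0, 0, 0, 0, 0, 0]' --pt "0.011 -0.035 0.001" --pt "0.01 -0.035 0.001" --pt "0.011 -0.035 0.001" --pt "0.01 -0.035 0.001" --pt "0 0 0" --pt "0 0 0" --yaw '[0, 0, 0, 0, 0, 0]'

```text
t: 7.98
eef_pos: [0.4493, 0.1847, 0.1764]
eef_rot: [-3.139, 0.0, 1.712]
wrist_force: [1.2, 1.0, -0.2]
width: 0.0853
grip_force: 0.0
```

```bash
python3 plan.py .452,.1855,.047,98
python3 - <<'E'
from h import *
b=grab("side")
cv2.imwrite("pics/g5.png",cv2.resize(b["frame"][130:300,230:390,::-1],None,fx=3,fy=3,interpolation=cv2.INTER_CUBIC))
E
```

```text
now [0.4493 0.1847 0.1764] 98.1 w 0.0853
[0.0, 0.001, 0.032] 0.0
[0.0, 0.001, 0.032] 0.0
[0.0, 0.0, 0.033] 0.0
[0.0, 0.001, 0.032] 0.1
-- [0.4522 0.1851 0.0474] 98.0
```

View pics/g5.png

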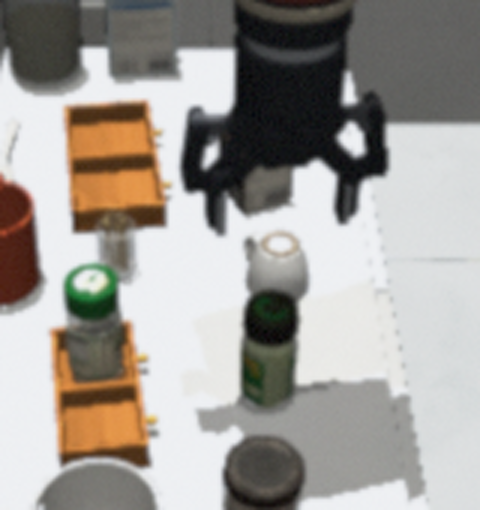

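Spice_2 stands upright in the right bay at (95,330). The gripper at (282,215) and spice_1 at (271,310) match their predicted projections, so I'll descend and grip.

Call:
move_arm --gripper '[0, 0, 0, 0, 0, 0]' --pt "0 0.001 0.032" --pt "0 0.001 0.032" --pt "0 0 0.033" --pt "0 0 0.03" --pt "0 0 0" --pt "0 0 0" --yaw '[0, 0, 0, 0, 0, 0]'

```text
t: 8.53
eef_pos: [0.4533, 0.1844, 0.0492]
eef_rot: [-3.138, 0.0, 1.71]
wrist_force: [-0.2, -0.1, 1.1]
width: 0.0854
grip_force: 0.0
```

Call:
move_arm --gripper '[1, 1, 1, 1, 1, 1, 1, 1]' --pt "0 0 0" --pt "0 0 0" --pt "0 0 0" --pt "0 0 0" --pt "0 0 0" --pt "0 0 0" --pt "0 0 0" --pt "0 0 0" --yaw '[0, 0, 0, 0, 0, 0, 0, 0]'

```text
t: 9.2
eef_pos: [0.4546, 0.1852, 0.0515]
eef_rot: [3.139, -0.0, 1.71]
wrist_force: [-1.1, -0.3, 8.5]
width: 0.0443
grip_force: 33.7
```

Call:
move_arm --gripper '[1, 1, 1, 1, 1, 1]' --pt "0 0 -0.02" --pt "0 0 -0.035" --pt "0 0 -0.035" --pt "0 0 -0.035" --pt "0 0 0" --pt "0 0 0" --yaw '[0, 0, 0, 0, 0, 0]'

```text
t: 9.7
eef_pos: [0.455, 0.1853, 0.1774]
eef_rot: [3.137, -0.0, 1.71]
wrist_force: [0.3, -0.3, -1.8]
width: 0.044
grip_force: 35.8
```

```bash
python3 plan.py .586,.231,.18,98
```

```text
now [0.455  0.1853 0.1774] 98.0 w 0.044
[0.007, 0.034, -0.001] -0.0
[0.007, 0.034, -0.001] -0.0
[0.007, 0.034, -0.0] -0.0
[0.006, 0.034, -0.001] -0.0
-- [0.5859 0.2309 0.1804] 98.0
```

Call:
move_arm --gripper '[1, 1, 1, 1, 1, 1, 1]' --pt "0.007 0.034 0" --pt "0.007 0.034 0" --pt "0.007 0.034 0" --pt "0.006 0.034 0" --pt "0 0 0" --pt "0 0 0" --pt "0 0 0" --yaw '[0, 0, 0, 0, 0, 0, 0]'

```text
t: 10.28
eef_pos: [0.5832, 0.2302, 0.1735]
eef_rot: [-3.138, 0.0, 1.71]
wrist_force: [0.3, 0.4, -0.5]
width: 0.044
grip_force: 35.7
```

```bash
python3 plan.py .586,.231,.07,98
```

```text
now [0.5832 0.2302 0.1735] 98.0 w 0.044
[0.0, 0.001, 0.034] -0.0
[0.0, 0.001, 0.035] -0.0
[0.0, 0.001, 0.034] -0.0
-- [0.5861 0.2306 0.0705] 98.0
```

Call:
move_arm --gripper '[1, 1, 1, 1, 1, 1, 1]' --pt "0 0.001 0.02" --pt "0 0.001 0.03" --pt "0 0 0.03" --pt "0 0 0.015" --pt "0 0 0.008" --pt "0 0 0" --pt "0 0 0" --yaw '[0, 0, 0, 0, 0, 0, 0]'

```text
t: 10.87
eef_pos: [0.5862, 0.2307, 0.073]
eef_rot: [3.141, -0.0, 1.71]
wrist_force: [0.9, -0.4, 0.2]
width: 0.0439
grip_force: 35.7
```

Run:
```python
from h import *
o=ctrl.get_obs();print(o["eef_pos"],o["wrist_force"])
b=grab("side")
cv2.imwrite("pics/g6.png",cv2.resize(b["frame"][180:310,225:345,::-1],None,fx=3,fy=3,interpolation=cv2.INTER_CUBIC))
```

```text
[0.58616843 0.2307365  0.07300965] [ 0.90302715 -0.40880898  0.20544933]
```

View pics/g6.png

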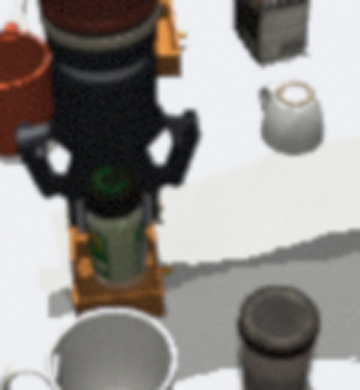

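Spice_1 is over the left bay at (118,250), centred between its walls. Lowering.

Call:
move_arm --gripper '[1, 1, 1, 1, 1]' --pt "0 0 0.006" --pt "0 0 0.005" --pt "0 0 0.002" --pt "0 0 0.001" --pt "0 0 0" --yaw '[0, 0, 0, 0, 0]'

```text
t: 11.33
eef_pos: [0.5863, 0.2308, 0.0581]
eef_rot: [-3.141, 0.0, 1.71]
wrist_force: [0.1, 0.0, -0.5]
width: 0.0438
grip_force: 35.7
```

Call:
move_arm --gripper '[1, 1, 1]' --pt "0 0 0.001" --pt "0 0 0.001" --pt "0 0 0" --yaw '[0, 0, 0]'

```text
t: 11.58
eef_pos: [0.5867, 0.2309, 0.0568]
eef_rot: [3.141, -0.0, 1.71]
wrist_force: [-1.1, 0.4, 2.9]
width: 0.044
grip_force: 35.7
```

Call:
move_arm --gripper '[1, 1, 0, 0, 0, 0, 0, 0]' --pt "0 0 0.0005" --pt "0 0 0" --pt "0 0 0" --pt "0 0 0" --pt "0 0 0" --pt "0 0 0" --pt "0 0 0" --pt "0 0 0" --yaw '[0, 0, 0, 0, 0, 0, 0, 0]'

```text
t: 12.25
eef_pos: [0.5864, 0.2308, 0.0557]
eef_rot: [-3.141, 0.0, 1.71]
wrist_force: [0.5, -0.5, -0.2]
width: 0.0853
grip_force: 0.0
```

Call:
move_arm --gripper '[0, 0, 0, 0, 0, 0]' --pt "0 0 -0.02" --pt "0 0 -0.035" --pt "0 0 -0.036" --pt "0 0 -0.036" --pt "0 0 0" --pt "0 0 0" --yaw '[0, 0, 0, 0, 0, 0]'

```text
t: 12.75
eef_pos: [0.588, 0.2312, 0.1852]
eef_rot: [3.137, -0.001, 1.71]
wrist_force: [0.3, 0.7, -0.9]
width: 0.0855
grip_force: 0.0
```

```bash
python3 plan.py .463,.335,.18,52 .463,.335,.045,52
```

```text
now [0.588  0.2312 0.1852] 98.0 w 0.0855
[0.017, -0.016, 0.001] 6.6
[0.015, -0.017, 0.001] 6.6
[0.013, -0.019, 0.001] 6.6
[0.011, -0.021, 0.001] 6.5
[0.009, -0.022, 0.0] 6.6
[0.006, -0.022, 0.001] 6.5
[0.003, -0.023, 0.0] 6.6
-- [0.4628 0.3349 0.1802] 52.0
[0.0, 0.0, 0.034] -0.0
[0.0, 0.0, 0.034] -0.0
[0.0, 0.0, 0.034] -0.0
[0.0, 0.0, 0.033] -0.0
-- [0.4628 0.3349 0.0452] 52.0
```

Call:
move_arm --gripper '[0, 0, 0, 0, 0, 0, 0, 0]' --pt "0.017 -0.016 0.001" --pt "0.015 -0.017 0.001" --pt "0.013 -0.019 0.001" --pt "0.011 -0.021 0.001" --pt "0.009 -0.022 0" --pt "0.006 -0.022 0.001" --pt "0.003 -0.023 0" --pt "0 0 0" --yaw '[6.6, 6.6, 6.6, 6.5, 6.6, 6.5, 6.6, 0]'

```text
t: 13.42
eef_pos: [0.4575, 0.336, 0.1764]
eef_rot: [-3.139, 0.003, 0.902]
wrist_force: [-0.6, -0.8, -0.3]
width: 0.0852
grip_force: 0.0
```

Call:
move_arm --gripper '[0]' --pt "0 0 0" --yaw '[0]'

```text
t: 13.5
eef_pos: [0.4599, 0.3347, 0.1767]
eef_rot: [-3.141, 0.002, 0.91]
wrist_force: [0.1, -0.2, 0.0]
width: 0.0853
grip_force: 0.0
```

```bash
python3 plan.py .463,.335,.045,52
```

```text
now [0.4599 0.3347 0.1767] 52.2 w 0.0853
[0.001, 0.001, 0.033] 0.0
[0.0, 0.0, 0.033] 0.1
[0.001, 0.001, 0.033] 0.0
[0.0, 0.0, 0.033] 0.1
-- [0.4627 0.3351 0.0447] 52.0
```

Call:
move_arm --gripper '[0, 0, 0, 0, 0, 0]' --pt "0.001 0 0.032" --pt "0 0 0.033" --pt "0 0 0.033" --pt "0 0 0.032" --pt "0 0 0" --pt "0 0 0" --yaw '[0, 0, 0, 0, 0, 0]'

```text
t: 14.0
eef_pos: [0.461, 0.3339, 0.0464]
eef_rot: [-3.14, 0.004, 0.908]
wrist_force: [-0.8, -0.1, 0.8]
width: 0.0856
grip_force: 0.0
```

Call:
move_arm --gripper '[1, 1, 1, 1, 1, 1, 1]' --pt "0 0 0" --pt "0 0 0" --pt "0 0 0" --pt "0 0 0" --pt "0 0 0" --pt "0 0 0" --pt "0 0 0" --yaw '[0, 0, 0, 0, 0, 0, 0]'

```text
t: 14.58
eef_pos: [0.4634, 0.336, 0.05]
eef_rot: [3.14, -0.003, 0.908]
wrist_force: [-0.6, -1.5, 6.4]
width: 0.0562
grip_force: 36.2
```

Call:
move_arm --gripper '[1, 1, 1, 1, 1, 1, 1]' --pt "0 0 -0.015" --pt "0 0 -0.03" --pt "0 0 -0.036" --pt "0 0 -0.036" --pt "0 0 -0.015" --pt "0 0 0" --pt "0 0 0" --yaw '[0, 0, 0, 0, 0, 0, 0]'

```text
t: 15.17
eef_pos: [0.4624, 0.3355, 0.1809]
eef_rot: [3.141, -0.002, 0.908]
wrist_force: [-0.0, 0.6, -3.9]
width: 0.0565
grip_force: 38.5
```

```bash
python3 plan.py .50,.15,.19,75 .592,-.076,.19,98;  python3 -c "
from rig import ctrl;print(ctrl.get_obs()['wrist_force'])"
```

```text
now [0.4624 0.3355 0.1809] 52.0 w 0.0565
[-0.025, 0.029, -0.002] -4.6
[-0.027, 0.027, -0.002] -4.6
[-0.029, 0.024, -0.002] -4.6
[-0.03, 0.022, -0.002] -4.6
[-0.033, 0.02, -0.001] -4.6
-- [0.5002 0.1494 0.1899] 75.0
[-0.028, 0.021, -0.0] -3.3
[-0.029, 0.019, -0.0] -3.3
[-0.03, 0.018, -0.0] -3.3
[-0.031, 0.016, -0.0] -3.3
[-0.032, 0.014, -0.0] -3.3
[-0.032, 0.012, -0.0] -3.2
[-0.033, 0.011, -0.0] -3.3
-- [ 0.5921 -0.076   0.1899] 98.0
[-1.56851121e-04  6.21878997e-01 -3.90317145e+00]
```

Call:
move_arm --gripper '[1, 1, 1, 1, 1, 1, 1, 1]' --pt "-0.025 0.029 -0.002" --pt "-0.027 0.027 -0.002" --pt "-0.029 0.024 -0.002" --pt "-0.03 0.022 -0.002" --pt "-0.033 0.02 -0.001" --pt "-0.028 0.021 0" --pt "-0.029 0.019 0" --pt "-0.03 0.018 0" --yaw '[-4.6, -4.6, -4.6, -4.6, -4.6, -3.3, -3.3, -3.3]'

```text
t: 15.83
eef_pos: [0.5378, 0.0504, 0.1871]
eef_rot: [-3.139, 0.0, 1.484]
wrist_force: [1.2, 0.9, -3.2]
width: 0.0563
grip_force: 38.6
```

Call:
move_arm --gripper '[1, 1, 1, 1, 1, 1, 1]' --pt "-0.031 0.016 0" --pt "-0.032 0.014 0" --pt "-0.032 0.012 0" --pt "-0.033 0.011 0" --pt "0 0 0" --pt "0 0 0" --pt "0 0 0" --yaw '[-3.3, -3.3, -3.2, -3.3, 0, 0, 0]'

```text
t: 16.42
eef_pos: [0.5902, -0.0759, 0.1871]
eef_rot: [-3.139, -0.002, 1.709]
wrist_force: [-0.2, 0.9, -2.6]
width: 0.0564
grip_force: 38.7
```

```bash
python3 plan.py .592,-.076,.07,98
```

```text
now [ 0.5902 -0.0759  0.1871] 97.9 w 0.0564
[-0.0, 0.0, 0.029] -0.0
[-0.0, 0.001, 0.029] -0.0
[-0.0, 0.0, 0.03] -0.0
[-0.0, 0.001, 0.029] -0.1
-- [ 0.5922 -0.0756  0.0701] 98.0
```

Call:
move_arm --gripper '[1, 1, 1, 1, 1, 1, 1, 1]' --pt "0 0.001 0.02" --pt "0 0.001 0.03" --pt "0 0 0.03" --pt "0 0 0.02" --pt "0 0 0.015" --pt "0 0 0.006" --pt "0 0 0" --pt "0 0 0" --yaw '[0, 0, 0, 0, 0, 0, 0, 0]'

```text
t: 17.08
eef_pos: [0.5933, -0.0753, 0.0682]
eef_rot: [-3.142, -0.0, 1.711]
wrist_force: [-0.1, -0.5, -2.4]
width: 0.056
grip_force: 38.7
```

Call:
move_arm --gripper '[1, 1, 1, 1, 1]' --pt "0 0 0.005" --pt "0 0 0.004" --pt "0 0 0.002" --pt "0 0 0.001" --pt "0 0 0" --yaw '[0, 0, 0, 0, 0]'

```text
t: 17.5
eef_pos: [0.5933, -0.0761, 0.0557]
eef_rot: [-3.141, -0.0, 1.71]
wrist_force: [0.2, -0.1, -2.5]
width: 0.0562
grip_force: 38.7
```

Call:
move_arm --gripper '[1, 1, 1]' --pt "0 0 0.001" --pt "0 0 0" --pt "0 0 0" --yaw '[0, 0, 0]'

```text
t: 17.75
eef_pos: [0.5936, -0.0762, 0.0552]
eef_rot: [3.141, 0.0, 1.71]
wrist_force: [-2.0, -0.2, 1.9]
width: 0.0558
grip_force: 38.9
```

Coffee has touched down. I'll release and rise, and meanwhile refine the tea pose by fitting its silhouette in the first pictures.

Call:
move_arm --gripper '[1, 0, 0, 0, 0, 0, 0]' --pt "0 0 0.0005" --pt "0 0 0" --pt "0 0 0" --pt "0 0 0" --pt "0 0 0" --pt "0 0 0" --pt "0 0 0" --yaw '[0, 0, 0, 0, 0, 0, 0]'

```text
t: 18.33
eef_pos: [0.5934, -0.076, 0.0543]
eef_rot: [-3.142, -0.0, 1.71]
wrist_force: [0.5, -0.6, -0.3]
width: 0.0854
grip_force: 0.0
```

Call:
move_arm --gripper '[0, 0, 0, 0, 0, 0]' --pt "0 0 -0.02" --pt "0 0 -0.035" --pt "0 0 -0.036" --pt "0 0 -0.036" --pt "0 0 0" --pt "0 0 0" --yaw '[0, 0, 0, 0, 0, 0]'

```text
t: 18.83
eef_pos: [0.5949, -0.0764, 0.1836]
eef_rot: [3.137, 0.002, 1.71]
wrist_force: [-0.1, -0.0, -0.9]
width: 0.0854
grip_force: 0.0
```

```bash
cat > tea.py <<'E'
from h import *
from scipy.optimize import minimize
V=[]
for n in("top","side"):
    F=grab(n); F["frame"]=None; im=cv2.imread(f"pics/{n}0.png"); g=im.max(2)
    roi=np.zeros(g.shape,np.uint8)
    if n=="top": roi[295:362,440:518]=1; th=105
    else: roi[225:285,415:467]=1; th=150
    m=((g<th)*roi).astype(np.uint8)
    k,l,st,_=cv2.connectedComponentsWithStats(m); j=1+st[1:,4].argmax(); m=(l==j).astype(np.uint8)
    m=cv2.morphologyEx(m,cv2.MORPH_CLOSE,np.ones((9,9)));V.append((F,m)); print(n,st[j])
def cost(p,dim,each=False):
    a=np.radians(p[2]); R=np.array([[np.cos(a),-np.sin(a)],[np.sin(a),np.cos(a)]])
    c=np.array([[i,j] for i in(-1,1) for j in(-1,1)])*np.array(dim)/2@R.T+np.array(p[:2])/1e3
    X=np.vstack([np.c_[c,np.full(4,z)] for z in(0,.074)]); out=[]
    for F,m in V:
        u=((proj(F,X)+.5)*1.4-.5); h=cv2.convexHull(np.round(u*16).astype(np.int32))
        r=np.zeros_like(m); cv2.fillConvexPoly(r,h,1,shift=4); out.append(1-(r&m).sum()/(r|m).sum())
    return out if each else sum(out)
for dim in((.060,.067),(.067,.060)):
    b=min((minimize(cost,[452,-94,a],args=(dim,),method="Nelder-Mead",options=dict(initial_simplex=[[452,-94,a],[460,-94,a],[452,-86,a],[452,-94,a+6]])) for a in(15,21,27)),key=lambda r:r.fun)
    print(dim,b.x.round(1),np.round(cost(b.x,dim,True),3))
E
python3 tea.py
```

```text
top [ 451  307   53   47 1443]
side [ 424  234   36   49 1376]
(0.06, 0.067) [451.4 -92.2  17.1] [0.136 0.14 ]
(0.067, 0.06) [451.2 -92.1  10. ] [0.217 0.159]
```

```bash
cat >> tea.py <<'E'
print("free dims")
f=lambda p:cost(p[:3],p[3:]/1e3)
for a in(12,20,27):
    s=np.array([451,-92,a,58,62.]); r=minimize(f,s,method="Nelder-Mead",options=dict(maxiter=3000,initial_simplex=np.vstack([s,s+np.diag([6,6,6,6,6])])))
    print(r.x.round(1),round(r.fun,3),np.round(cost(r.x[:3],r.x[3:]/1e3,True),3))
m=V[0][1];print(cv2.minAreaRect(cv2.findContours(m,0,2)[0][0]))
cv2.imwrite("pics/m.png",m*255)
E
python3 tea.py
```

```text
top [ 451  307   53   47 1443]
side [ 424  234   36   49 1376]
(0.06, 0.067) [451.4 -92.2  17.1] [0.136 0.14 ]
(0.067, 0.06) [451.2 -92.1  10. ] [0.217 0.159]
free dims
[451.2 -91.6  22.4  55.   62.5] 0.115 [0.033 0.082]
[451.5 -91.2  23.2  53.9  62.4] 0.116 [0.043 0.073]
[451.5 -91.8  22.1  53.8  62.2] 0.115 [0.036 0.079]
((476.8163146972656, 330.4175109863281), (36.211082458496094, 44.61993408203125), 65.37643432617188)
```

The tea centre is (0.4515, -0.0915) with yaw 23°, consistent between the corner and silhouette fits.

```bash
python3 plan.py .4515,-.0915,.18,113
```

```text
now [ 0.5925 -0.0758  0.1799] 98.0 w 0.0851
[0.001, -0.035, -0.0] -3.8
[0.003, -0.035, -0.0] -3.7
[0.006, -0.035, -0.0] -3.8
[0.008, -0.035, -0.0] -3.7
-- [ 0.4518 -0.0915  0.1799] 113.0
```

Call:
move_arm --gripper '[0, 0, 0, 0, 0, 0, 0]' --pt "0.001 -0.035 0" --pt "0.003 -0.035 0" --pt "0.006 -0.035 0" --pt "0.008 -0.035 0" --pt "0 0 0" --pt "0 0 0" --pt "0 0 0" --yaw '[-3.8, -3.7, -3.8, -3.7, 0, 0, 0]'

```text
t: 19.62
eef_pos: [0.453, -0.0918, 0.181]
eef_rot: [3.141, 0.0, 1.971]
wrist_force: [-0.4, -0.2, 0.7]
width: 0.0855
grip_force: 0.0
```

```bash
python3 plan.py .4515,-.0915,.04,113
```

```text
now [ 0.453  -0.0918  0.181 ] 112.9 w 0.0855
[0.0, -0.0, 0.035] -0.0
[0.0, -0.0, 0.035] -0.0
[0.0, -0.001, 0.036] -0.0
[0.001, -0.0, 0.035] -0.1
-- [ 0.4517 -0.0913  0.04  ] 113.0
```

Call:
move_arm --gripper '[0, 0, 0, 0, 0, 0, 0, 0]' --pt "0 0 0.035" --pt "0 0 0.035" --pt "0 0 0.02" --pt "0 0 0.015" --pt "0 0 0.015" --pt "0 0 0.015" --pt "0 0 0.006" --pt "0 0 0" --yaw '[0, 0, 0, 0, 0, 0, 0, 0]'

```text
t: 20.28
eef_pos: [0.4525, -0.0913, 0.0388]
eef_rot: [-3.14, -0.002, 1.972]
wrist_force: [-0.6, 0.1, 0.6]
width: 0.0856
grip_force: 0.0
```

Call:
move_arm --gripper '[1, 1, 1, 1, 1, 1, 1]' --pt "0 0 0" --pt "0 0 0" --pt "0 0 0" --pt "0 0 0" --pt "0 0 0" --pt "0 0 0" --pt "0 0 0" --yaw '[0, 0, 0, 0, 0, 0, 0]'

```text
t: 20.87
eef_pos: [0.4536, -0.092, 0.0411]
eef_rot: [3.14, 0.001, 1.972]
wrist_force: [0.2, 0.7, 6.9]
width: 0.0598
grip_force: 38.5
```

Call:
move_arm --gripper '[1, 1, 1, 1, 1, 1, 1]' --pt "0 0 -0.015" --pt "0 0 -0.03" --pt "0 0 -0.036" --pt "0 0 -0.036" --pt "0 0 -0.015" --pt "0 0 0" --pt "0 0 0" --yaw '[0, 0, 0, 0, 0, 0, 0]'

```text
t: 21.45
eef_pos: [0.4532, -0.0919, 0.1729]
eef_rot: [3.14, 0.001, 1.972]
wrist_force: [0.5, 0.2, -0.5]
width: 0.0599
grip_force: 38.1
```

```bash
python3 plan.py .603,-.164,.175,97.5;  python3 -c "
from rig import ctrl;print(ctrl.get_obs()['wrist_force'],ctrl.get_obs()['ft_torque'])"
```

```text
now [ 0.4532 -0.0919  0.1729] 113.0 w 0.0599
[-0.025, 0.022, -0.0] 3.1
[-0.024, 0.023, -0.001] 3.1
[-0.022, 0.025, -0.0] 3.1
[-0.021, 0.026, -0.001] 3.1
[-0.02, 0.026, -0.0] 3.1
-- [ 0.6027 -0.1641  0.1749] 97.5
[ 0.45474797  0.16404889 -0.51854274] [ 0.01821905 -0.09613864  0.01346948]
```

Call:
move_arm --gripper '[1, 1, 1, 1, 1, 1, 1, 1]' --pt "-0.025 0.022 0" --pt "-0.024 0.023 0" --pt "-0.022 0.025 0" --pt "-0.021 0.026 0" --pt "-0.02 0.026 0" --pt "0 0 0" --pt "0 0 0" --pt "0 0 0" --yaw '[3.1, 3.1, 3.1, 3.1, 3.1, 0, 0, 0]'

```text
t: 22.12
eef_pos: [0.601, -0.1634, 0.1703]
eef_rot: [-3.138, -0.002, 1.702]
wrist_force: [0.6, -0.2, -0.2]
width: 0.0598
grip_force: 38.2
```

```bash
python3 plan.py .603,-.164,.06,97.5
python3 - <<'E'
from h import *
b=grab("side")
cv2.imwrite("pics/tea_hold.png",cv2.resize(b["frame"][100:230,240:360,::-1],None,fx=4,fy=4,interpolation=cv2.INTER_CUBIC))
c,th=np.array([.603,-.1639]),np.radians(7.4);R=np.array([[np.cos(th),-np.sin(th)],[np.sin(th),np.cos(th)]])
M=np.array([[1,1],[1,-1],[-1,-1],[-1,1]])
print("tea foot expected px",((proj(b,np.c_[M*[.03,.0335]@R.T+c,np.full(4,.127)])-[240,100])*4).round().tolist())
E
```

```text
now [ 0.601  -0.1634  0.1703] 97.5 w 0.0598
[-0.0, 0.001, 0.037] 0.0
[-0.0, 0.0, 0.037] 0.0
[-0.001, 0.001, 0.036] 0.0
-- [ 0.6031 -0.1641  0.0603] 97.5
tea foot expected px [[65.0, 207.0], [60.0, 161.0], [138.0, 156.0], [145.0, 202.0]]
```

Call:
move_arm --gripper '[1, 1, 1, 1, 1, 1, 1, 1]' --pt "0 0.001 0.025" --pt "0 0.001 0.03" --pt "0 0 0.025" --pt "0 0 0.01" --pt "0 0 0.005" --pt "0 0 0.005" --pt "0 0 0.005" --pt "0 0 0" --yaw '[0, 0, 0, 0, 0, 0, 0, 0]'

```text
t: 22.83
eef_pos: [0.6045, -0.1637, 0.0676]
eef_rot: [3.141, 0.0, 1.702]
wrist_force: [-1.1, -0.7, -0.2]
width: 0.0597
grip_force: 38.2
```

Call:
move_arm --gripper '[1, 1, 1, 1, 1]' --pt "0 0 0.006" --pt "0 0 0.005" --pt "0 0 0.003" --pt "0 0 0" --pt "0 0 0" --yaw '[0, 0, 0, 0, 0]'

```text
t: 23.25
eef_pos: [0.6041, -0.1635, 0.0532]
eef_rot: [-3.141, -0.0, 1.701]
wrist_force: [-0.7, 0.1, 0.5]
width: 0.0598
grip_force: 38.2
```

The foot is about 7 mm above the floor and inside the bay with no wall contact.

Call:
move_arm --gripper '[1, 1, 1, 1, 1]' --pt "0 0 0.003" --pt "0 0 0.002" --pt "0 0 0.001" --pt "0 0 0" --pt "0 0 0" --yaw '[0, 0, 0, 0, 0]'

```text
t: 23.67
eef_pos: [0.6042, -0.1636, 0.0472]
eef_rot: [-3.141, -0.0, 1.701]
wrist_force: [0.4, -0.2, 0.1]
width: 0.06
grip_force: 38.2
```

Call:
move_arm --gripper '[1, 1, 1]' --pt "0 0 0.001" --pt "0 0 0" --pt "0 0 0" --yaw '[0, 0, 0]'

```text
t: 23.92
eef_pos: [0.6042, -0.1636, 0.0463]
eef_rot: [-3.142, -0.0, 1.702]
wrist_force: [-0.3, 0.5, 0.2]
width: 0.0595
grip_force: 38.2
```

Call:
move_arm --gripper '[1, 1, 1]' --pt "0 0 0.001" --pt "0 0 0" --pt "0 0 0" --yaw '[0, 0, 0]'

```text
t: 24.17
eef_pos: [0.6043, -0.1636, 0.0462]
eef_rot: [3.141, 0.0, 1.702]
wrist_force: [-3.3, 1.1, 8.3]
width: 0.0598
grip_force: 39.1
```

Contact made. Release, rise and back away.

Call:
move_arm --gripper '[1, 0, 0, 0, 0, 0, 0]' --pt "0 0 -0.0005" --pt "0 0 0" --pt "0 0 0" --pt "0 0 0" --pt "0 0 0" --pt "0 0 0" --pt "0 0 0" --yaw '[0, 0, 0, 0, 0, 0, 0]'

```text
t: 24.75
eef_pos: [0.6042, -0.1636, 0.0457]
eef_rot: [-3.141, -0.0, 1.702]
wrist_force: [0.8, 0.6, 0.1]
width: 0.0851
grip_force: 0.0
```

Call:
move_arm --gripper '[0, 0, 0, 0, 0, 0]' --pt "0 0 -0.02" --pt "0 0 -0.035" --pt "0 0 -0.036" --pt "0 0 -0.036" --pt "0 0 -0.036" --pt "0 0 0" --yaw '[0, 0, 0, 0, 0, 0]'

```text
t: 25.25
eef_pos: [0.6075, -0.1648, 0.2164]
eef_rot: [3.132, 0.005, 1.702]
wrist_force: [1.7, -0.6, 0.7]
width: 0.0852
grip_force: 0.0
```

```bash
python3 plan.py .36,-.33,.23,97.5
```

```text
now [ 0.6075 -0.1648  0.2164] 97.5 w 0.0852
[-0.016, -0.033, -0.002] -0.0
[-0.017, -0.033, -0.002] -0.0
[-0.016, -0.033, -0.002] -0.0
[-0.017, -0.034, -0.002] -0.0
[-0.016, -0.033, -0.001] -0.0
[-0.017, -0.034, -0.002] -0.0
[-0.016, -0.033, -0.001] -0.0
[-0.017, -0.034, -0.002] -0.0
-- [ 0.36   -0.3305  0.2304] 97.5
```

Call:
move_arm --gripper '[0, 0, 0, 0, 0, 0, 0, 0]' --pt "-0.016 -0.033 -0.002" --pt "-0.017 -0.033 -0.002" --pt "-0.016 -0.033 -0.002" --pt "-0.017 -0.034 -0.002" --pt "-0.016 -0.033 -0.001" --pt "-0.017 -0.034 -0.002" --pt "-0.016 -0.033 -0.001" --pt "0 0 0" --yaw '[0, 0, 0, 0, 0, 0, 0, 0]'

```text
t: 25.92
eef_pos: [0.384, -0.3107, 0.221]
eef_rot: [-3.14, 0.001, 1.697]
wrist_force: [1.3, -0.5, -0.5]
width: 0.0855
grip_force: 0.0
```

Run:
```python
from h import *
a=grab("top");b=grab("side")
A=cv2.resize(a["frame"][120:280,130:410,::-1],(455,260),interpolation=cv2.INTER_CUBIC)
B=cv2.resize(b["frame"][110:310,225:355,::-1],None,fx=2.6,fy=2.6,interpolation=cv2.INTER_CUBIC)
A=np.vstack([A,np.zeros((B.shape[0]-260,455,3),np.uint8)])
cv2.imwrite("pics/fin.png",np.hstack([A,B]))
```

```text
(no output)
```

View pics/fin.png

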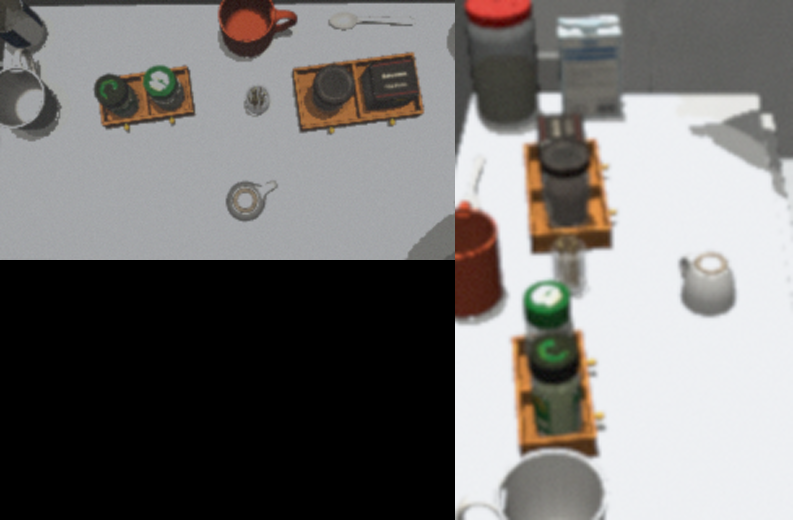

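The final picture shows all four items upright, one in each bay: the spice jars at (115,95) and (160,85), coffee at (332,88) and tea at (392,85). The cup at (245,200) and the toothpicks at (257,100) have not moved.

```bash
python3 -c "
from rig import ctrl;print(ctrl.job_done())"
```

```text
the job is handed in; nothing more can be done
None
```

The job is handed in: both spice jars are in the small tray and the coffee jar and tea box in the large one, one per bay and upright, with the cup and toothpicks left where they were.

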